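# Set up the baluster pattern on the copy stand

## Task

Take the baluster pattern (the one with the square head) out of the rack and set it on the stand: foot on the ledge, leaning flat against the sloping back; lay it there gently, without letting it drop or flop back, and let go of it. Then slide the stop along its track so that the pattern is held snugly between the stop and the fixed end cheek. Leave the round pattern in its slot and the other things where they are.

Things in the scene. Friction and masses are not known exactly. Their poses are not given: they have to be found in the camera images.
- baluster: White flat pattern of baluster outline, 10 thick (x), 100 wide (y), 160 tall (z), 0.18 kg; origin: centre of underside. Upwards: foot block 100 wide to z 30; disc of radius 38 at z 60; neck 36 wide; collar 64 wide at z 102 to 112; square head 60 wide from z 120 to 160, to be gripped across the 10 thickness. Both faces alike, either may face front. Starts upright in a rack slot
- baluster_top (a point): Centre of the top edge of the baluster pattern, 160 above its origin
- round_pattern: The other white pattern, 10 thick (its x), 100 wide, 125 tall: a foot block 100 wide and 30 high with one disc of radius 47 on it, centred at z 78. Origin: centre of its underside. It stays in its slot
- rack: Wooden rack on the bench, fixed: base 200 (x) by 120 (y) by 15 high, origin at the centre of its underside. Two slots run along its y, centred at x -50 and +50, each 13 wide between rails 8 thick that rise 30 above the base, open at the ends. The patterns stand on the base, 15 above the bench
- stand: Wooden copy stand, fixed; x to its front, z up. Base x -100 to 90, y -130 to 110, 12 high. Origin on the bench, below the corner line of ledge and back (along y at x 0, z 30; see seat). The ledge spans y -120 to 100 and the back board y -70 to 100. The fixed end cheek closes the ledge at y 90 to 100; the stop slides on a track in front of the ledge
- seat (a point): Point of the corner line at stand x 0, y 0, z 30; axes of the stand. From here the back board rises 110 along its slope, leaning 30 degrees from vertical to -x (direction -0.5, 0, 0.866), and the ledge comes 30 forward, square to it (direction 0.866, 0, 0.5). A seated pattern has its origin at stand x 4, z 32.5, its head clear above the back board
- cheek (a point): Point on the inner face of the end cheek (that faces the stand's -y), at stand x 12, y 90, z 45; its axes are those of the stand
- stop (a joint): Travel of the stop along the stand's +y towards the cheek, m, 0 to 0.10; it stays where it is left. The stop's pushing face is at stand y = joint - 0.10, so 0.09 is where the 100 wide foot just fits between stop and cheek. About 1.5 N moves it
- stop_face (a point): Point on the stop's pushing face (its +y side), an aluminium blade that runs over the ledge; at stand x 12, z 45; its axes are those of the stand
- stop_grip (a point): Centre of the top of the stop's black grip, a block 24 (stand x) by 18 (stand y), its top 95 above the bench, clear for the fingers in the top 25; it stands at stand x 65, 10 behind (to -y of) the pushing face
- spray_can: Spray can, 54 diameter, 170 tall, standing on the bench; origin at the centre of its underside. Leave alone
- bowl_blank: Round wooden blank, 110 diameter, 45 high, lying on the bench; origin at the centre of its underside. Leave alone
- pencil_pot: Open pot, 70 diameter, 90 tall, on the bench; origin at the centre of its underside. Leave alone
Not all that is in view belongs to the job. What is shaped like the baluster but black or yellow is not meant.

How it is judged:
By the outcome, as a careful person would: the job done as asked, in the order asked, and still so for the second after the job is handed in, with the robot touching nothing.
It also fails if it takes over 56 s, if anything falls off the work surface, if the arm or the gripper's body presses on something with over 40 N, if the wrist force passes 120 N, or if a joint passes its speed limit or range.

## Robot

A 7-joint arm with a two-finger parallel gripper is mounted at the origin on the work surface. World frame = base frame: x ahead of the robot, y to its left, z up, the work surface at z = 0. Lengths are in m, angles in rad, forces in N, time in s.
With the tool pointing down it reaches from about 0.425 to 0.875 m from the base axis. Payload 4.7 kg.
Tool frame: the origin (TCP) lies on the centre line of the jaws, within the pads' length; the fingertips stand 8 mm ahead of it and the grasp point (between the pads) lies 11 mm behind it (tips_ahead is the distance from the TCP to the fingertips, in m); z points along the fingers, y is the line along which they close (so a half turn about z gives the same grasp; the last joint's range is limited). The gripper opens to 85 mm and grips with 20 to 120 N. Pads are 22 mm wide; open, the fingers measure 114 mm over their backs; the gripper's body (76 mm by 85 mm) begins 54 mm behind the grasp point. The pads swing forward as they close: fully open they stand 13 mm farther back than shut.
Start: joints at [1.242, 0.321, -0.07, 1.45, 0.023, 1.371, -0.057], TCP at [0.218, -0.612, 0.239] pointing down, gripper open.
Joint ranges: [-2.86, 2.86], [-0.3, 2.09], [-1.38, 1.24], [0.06, 2.45], [-1.56, 4.7], [0.09, 2.05], [-2.69, 2.69]. Speed limits (rad/s): [2.57, 2.57, 3.14, 3.14, 3.14, 3.14, 3.14].

## Interface

Orientations are given as a rotation vector (axis times angle).
In Python, from workcell import get_obs, get_image, close_job, spot_in, tips_ahead gives the robot as it stands. The module is installed in compiled form; this text tells all that it offers.
- The arm moves only by the shell command python3 -m inch 'ROWS' [FORCE]. ROWS is JSON, one flat list of numbers, 7 for each row, row after row: the shift along the tool's x, y, z each as a share of 1000 mm, from -1 to 1, then the turn, a rotation vector about the tool's x, y, z each as a share of 180 degrees, from -1 to 1, then the closure, from 0 (fully open) to 1 (shut). In form: [x, y, z, wx, wy, wz, claw, x, y, z, wx, wy, wz, claw, ...]. A call has 1 to 12 rows; each row is the pose to reach, as a shift and turn from the pose commanded when the call began, along the tool's axes at that moment, turning the shorter way round; what a row does not reach only later rows make up. A row lasts 1/10 s, in which the tool goes at most 50 mm and 8.59 degrees, less where a joint would pass 70% of its speed; a pose out of reach is approached as far as the arm can. A call with a number of a shift or a turn outside -1 to 1 is refused whole. A call with a gripper value outside its range is refused whole. The fingers move at their own pace and stop on an object; FORCE is the grip in N (left out, the last holds). Time passes only in rows, so rows that repeat a pose let the fingers close. It gives the time, the measured TCP pose, the force, the opening and the grip force at its end, in the units of the state.
- get_obs(): the state, without advancing time (a new reading comes with each control period).
- get_image(name): name is "scene" or "top" or "wrist"; returns a dict with "image" (420x560x3 uint8, red, green, blue), "z_map" (420x560 float32, m along the optical axis (not along the pixel's ray), 0 where there is no reading), "fx", "fy", "cx", "cy" (pixels), "rvec" (rotation vector, rad) and "tvec" (3), from world to camera coordinates, as OpenCV has them. Camera axes: x right, y down, z forward; pixel columns grow to the right and rows downward; lengths in m; the calibration is good to about 2 mm. The wrist camera is an equidistant fisheye: a pixel r from the principal point sees the ray r / f radians off the axis. A picture is of the moment at which its call begins.
- close_job(): hands the job in; it is judged then, once.
Trained networks look in a picture, given as the dict that the camera call returned (one of the last four; its "shot" number tells which), for a name from the list of things; names that differ only in an ending like _2 or _b are one class to them, and where a whole thing is asked for, a point or a joint stands for the part that bears it (a point fixed in the world has none). Each returns a list of dicts, best first, with "p" (0 to 1); they miss things now and then, are a little off and sometimes report something else, mostly with a low value. They report only what shows in the picture. A call takes as long as a camera call. They do not tell look-alikes from the thing itself.
- spot_in(picture, name): "at" ([x, y, z] in m, in world coordinates, good to about 4 mm: the middle of the surface that is visible of it).
The state is a dict: "time_s": time; "joint_positions": joint angles; "qd": joint speeds; "joint_efforts": joint torques, N m; "tool_pos": TCP position; "orientation": TCP orientation; "contact_force": force on the tool from outside, world axes, zero at the start; "moment": the same for the moment, N m; "gripper_width": finger opening in m; "gripper_force": force on a finger pad.
Only numpy, scipy, OpenCV 4.12 (cv2) and the standard library are available. Lean on these libraries where they do the work, as an engineer would, in place of code of your own. Each camera call takes 0.05 s, during which the arm holds its last target. There are 200 camera calls.

## Working session

There is one attempt and no reset: what is moved stays moved. The work goes in short steps, Python scripts to look and compute and a shell command to move; the robot and the scene stay as the last step left them, time stands still between calls to the robot, and variables do not carry over. Pictures are saved under pics/ and viewed, at most 10 in all, crops included, and the job is handed in when it is done.

```bash
mkdir -p pics
cat > h.py <<'E'
import numpy as np, cv2
from scipy.spatial.transform import Rotation as R
from workcell import *
def cloud(d):
    z=d["z_map"]; v,u=np.indices(z.shape)
    P=np.stack([(u-d["cx"])/d["fx"]*z,(v-d["cy"])/d["fy"]*z,z],-1)
    M=R.from_rotvec(np.ravel(d["rvec"])).as_matrix()
    W=(P-np.ravel(d["tvec"]))@M
    W[z==0]=np.nan
    return W
def pix(d,p):
    M=R.from_rotvec(np.ravel(d["rvec"])).as_matrix()
    c=M@np.array(p)+np.ravel(d["tvec"]); return (d["fx"]*c[0]/c[2]+d["cx"],d["fy"]*c[1]/c[2]+d["cy"])
E
python3 - <<'E'
from h import *
import pickle
ds={}
for n in("scene","top"):
    d=get_image(n); ds[n]=d
    cv2.imwrite(f"pics/{n}1.png",d["image"][:,:,::-1])
    for k in("baluster","round_pattern","rack","stand","stop","stop_grip","stop_face","spray_can","bowl_blank","pencil_pot"):
        for r in spot_in(d,k)[:4]: print(n,k,round(r["p"],2),np.round(r["at"],3),np.round(pix(d,r["at"])))
pickle.dump(ds,open("d1.pkl","wb"))
print(get_obs()["orientation"],get_obs()["time_s"],tips_ahead)
E
```

```text
scene baluster 0.89 [0.534 0.213 0.104] [362. 244.]
scene baluster 0.85 [0.671 0.21  0.074] [326. 275.]
scene baluster 0.76 [0.517 0.359 0.076] [407. 276.]
scene round_pattern 0.85 [0.432 0.209 0.101] [384. 228.]
scene round_pattern 0.41 [0.533 0.211 0.109] [362. 242.]
scene rack 0.69 [0.542 0.234 0.012] [363. 272.]
scene stand 0.61 [ 0.528 -0.194  0.038] [271. 199.]
scene stop 0.64 [ 0.594 -0.29   0.063] [238. 188.]
scene stop_grip 0.76 [ 0.599 -0.297  0.058] [236. 190.]
scene stop_face 0.73 [ 0.598 -0.294  0.062] [237. 189.]
scene spray_can 0.85 [0.505 0.498 0.109] [460. 295.]
scene bowl_blank 0.9 [0.808 0.064 0.042] [253. 279.]
scene pencil_pot 0.89 [ 0.561 -0.42   0.063] [225. 170.]
top baluster 0.68 [0.53  0.203 0.134] [222. 229.]
top baluster 0.63 [0.669 0.201 0.087] [226. 191.]
top baluster 0.48 [0.519 0.339 0.112] [184. 233.]
top round_pattern 0.61 [0.432 0.189 0.132] [226. 259.]
top rack 0.59 [0.477 0.199 0.017] [228. 246.]
top stand 0.75 [ 0.53  -0.219  0.012] [343. 231.]
top stop 0.42 [ 0.584 -0.301  0.061] [368. 215.]
top stop 0.39 [0.53  0.206 0.136] [222. 229.]
top stop_grip 0.42 [ 0.585 -0.301  0.065] [368. 215.]
top stop_face 0.6 [ 0.585 -0.301  0.066] [368. 215.]
top spray_can 0.92 [0.486 0.473 0.154] [140. 242.]
top bowl_blank 0.55 [0.799 0.046 0.046] [270. 157.]
top pencil_pot 0.96 [ 0.552 -0.455  0.049] [411. 225.]
[ 3.09545363e+00  5.35832306e-01 -1.47723419e-05] 1.1 0.008
```

View pics/scene1.png

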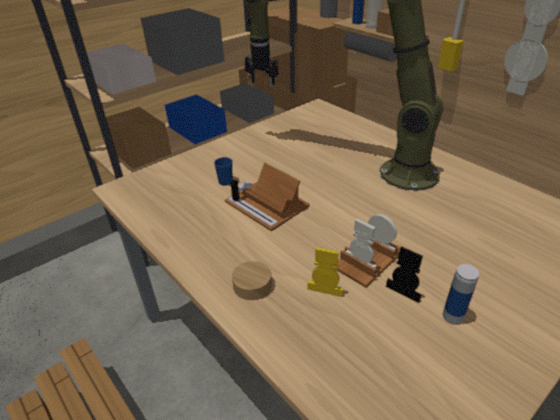

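View pics/top1.png

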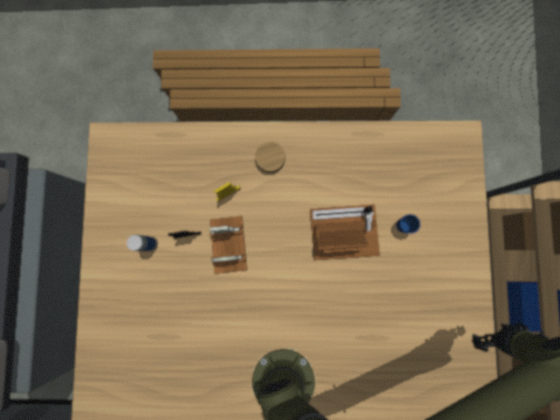

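Scene view candidates for the baluster:
- white with square head at (362,244), also seen in top at (222,229)
- yellow look-alike at (326,275)
- black look-alike at (407,276)
- round white pattern at (384,228)

By the description I choose the white one at (362,244). I'll check it in a close crop and measure from both views.

Run:
```python
from h import *
import pickle
ds=pickle.load(open("d1.pkl","rb"))
a=cv2.resize(ds["scene"]["image"][205:305,290:430],None,fx=4,fy=4,interpolation=cv2.INTER_CUBIC)
b=cv2.resize(ds["scene"]["image"][150:230,205:320],None,fx=4,fy=4,interpolation=cv2.INTER_CUBIC)[:,:]
h=max(a.shape[0],b.shape[0]); 
c=np.zeros((720,580,3),np.uint8); c[:400,:560]=a; c[400:720,:460]=b
cv2.imwrite("pics/crop1.png",cv2.resize(c,(483,600))[:,:,::-1])
for n,d in ds.items():
    W=cloud(d); im=d["image"].astype(int); br=im.sum(-1)
    def box(x0,x1,y0,y1,z0,z1):
        with np.errstate(invalid="ignore"): return (W[...,0]>x0)&(W[...,0]<x1)&(W[...,1]>y0)&(W[...,1]<y1)&(W[...,2]>z0)&(W[...,2]<z1)
    def rep(l,m):
        p=W[m]
        if len(p)<5: print(n,l,len(p));return p
        print(n,l,len(p),"min",np.percentile(p,3,axis=0).round(3),"max",np.percentile(p,97,axis=0).round(3),"med",np.median(p,0).round(3)); 
        rc=cv2.minAreaRect(p[:,:2].astype(np.float32)*1000); print("   rect",np.round(rc[0],1),np.round(rc[1],1),round(rc[2],1)); return p
    rep("bal",box(.48,.60,.13,.28,.06,.2)); rep("balhead",box(.48,.60,.13,.28,.14,.2))
    rep("round",box(.38,.47,.13,.28,.06,.2))
    rep("rack",box(.38,.60,.10,.32,.008,.03))
    rep("standbase",box(.35,.72,-.38,-.08,.006,.02))
    p=rep("board",box(.35,.60,-.28,-.08,.05,.11))
    c0=np.median(p,0); q=p[np.linalg.norm(p-c0,axis=1)<.05]; u,s,v=np.linalg.svd(q-q.mean(0)); print("  n",v[2],s)
    rep("boardtop",box(.35,.60,-.28,-.08,.115,.15))
    dark=(br<130)
    rep("grip",box(.5,.72,-.36,-.2,.03,.12)&dark); rep("griptop",box(.5,.72,-.36,-.2,.085,.12)&dark)
    rep("white",box(.5,.72,-.36,-.1,.006,.12)&(br>480))
```

```text
scene bal 727 min [0.524 0.181 0.064] max [0.539 0.245 0.176] med [0.534 0.215 0.121]
   rect [532.9 211.8] [15.7 76. ] 6.9
scene balhead 262 min [0.525 0.184 0.141] max [0.539 0.24  0.177] med [0.534 0.214 0.162]
   rect [532.6 212.3] [14.7 61. ] 6.0
scene round 542 min [0.424 0.165 0.063] max [0.44  0.245 0.139] med [0.434 0.209 0.105]
   rect [432.3 201.6] [15.5 94.2] 6.5
scene rack 943 min [0.42  0.163 0.01 ] max [0.58  0.297 0.029] med [0.543 0.232 0.016]
   rect [497.9 249.7] [152.8 212.2] 70.8
scene standbase 1276 min [ 0.439 -0.326  0.008] max [ 0.623 -0.101  0.018] med [ 0.57  -0.181  0.012]
   rect [ 519.9 -221.4] [257.  253.2] 6.0
scene board 837 min [ 0.477 -0.274  0.052] max [ 0.534 -0.113  0.108] med [ 0.5   -0.184  0.078]
   rect [ 489.8 -191.2] [174.7  92.3] 81.1
  n [0.86184951 0.06283183 0.50325697] [0.5503587  0.40068901 0.05240008]
scene boardtop 155 min [ 0.467 -0.276  0.115] max [ 0.487 -0.118  0.125] med [ 0.476 -0.194  0.121]
   rect [ 475.  -196.9] [ 19.2 164.9] 5.2
scene grip 113 min [ 0.596 -0.307  0.033] max [ 0.616 -0.289  0.096] med [ 0.608 -0.294  0.068
[... 1022 characters left out ...]
0.108] med [ 0.5   -0.195  0.086]
   rect [ 496.3 -192.6] [170.4  91.7] 80.7
  n [-0.70935002 -0.03502809 -0.70398549] [0.44052413 0.39048124 0.10752003]
top boardtop 194 min [ 0.468 -0.273  0.116] max [ 0.486 -0.123  0.129] med [ 0.478 -0.201  0.122]
   rect [ 478.5 -198.8] [ 16.3 159.2] 4.1
top grip 29 min [ 0.596 -0.303  0.042] max [ 0.61  -0.294  0.102] med [ 0.603 -0.296  0.09 ]
   rect [ 602.6 -298.6] [15.5 10.4] 2.9
top griptop 17 min [ 0.596 -0.303  0.087] max [ 0.61  -0.293  0.102] med [ 0.603 -0.298  0.096]
   rect [ 603.2 -298.5] [14.5 10.4] 2.9
top white 183 min [ 0.58  -0.306  0.01 ] max [ 0.612 -0.116  0.062] med [ 0.597 -0.199  0.016]
   rect [ 597.8 -212.5] [196.1  43.9] 86.5
```

View pics/crop1.png

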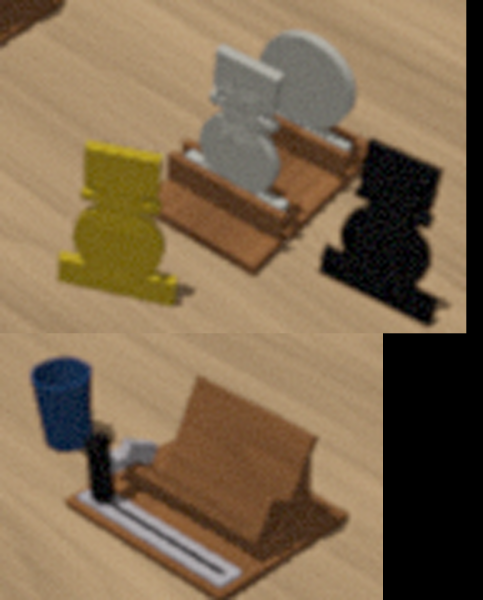

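The crop confirms the choice. The square-headed white pattern stands in the rack's front slot, with the round one in the slot behind and the yellow and black ones outside the rack. The stand's grip and stop are at its left end. Next I move above the stand to look at it with the wrist camera.

```bash
python3 -m inch '[0.46,-0.27,-0.12,0,0,-0.414,0, 0.46,-0.27,-0.12,0,0,-0.414,0, 0.46,-0.27,-0.12,0,0,-0.414,0, 0.46,-0.27,-0.12,0,0,-0.414,0, 0.46,-0.27,-0.12,0,0,-0.414,0, 0.46,-0.27,-0.12,0,0,-0.414,0, 0.46,-0.27,-0.12,0,0,-0.414,0, 0.46,-0.27,-0.12,0,0,-0.414,0, 0.46,-0.27,-0.12,0,0,-0.414,0, 0.46,-0.27,-0.12,0,0,-0.414,0, 0.46,-0.27,-0.12,0,0,-0.414,0, 0.46,-0.27,-0.12,0,0,-0.414,0]' 60
python3 - <<'E'
from h import *
import pickle
d=get_image("wrist"); pickle.dump(d,open("w1.pkl","wb")); cv2.imwrite("pics/w1.png",d["image"][:,:,::-1])
print({k:d[k] for k in("fx","cx","cy","rvec","tvec")}); o=get_obs(); print(o["tool_pos"],R.from_rotvec(o["orientation"]).as_matrix().round(3),o["joint_positions"],o["time_s"])
for k in("stand","stop","stop_grip","stop_face","cheek"):
    for r in spot_in(d,k)[:2]: print(k,r["p"],np.round(r["at"],3))
E
```

```text
time_s: 2.3
tool_pos: [0.5652, -0.1948, 0.361]
orientation: [2.124, 2.313, 0.009]
contact_force: [1.0, 0.5, 0.4]
gripper_width: 0.0853
gripper_force: 0.0
{'fx': 325.19226210127806, 'cx': 281.04177806520806, 'cy': 210.5642273974567, 'rvec': array([-2.83064213, -0.11981182, -0.02542192]), 'tvec': array([-0.54799948, -0.30500052,  0.4200262 ])}
[ 0.56310429 -0.19890627  0.36008877] [[-0.08   0.997  0.002]
 [ 0.997  0.08   0.001]
 [ 0.001  0.002 -1.   ]] [ 0.74131364  0.2161197  -0.53807933  1.37119618  0.10851073  1.58223783
  0.29543947] 2.35
stand 0.9 [ 0.531 -0.212  0.043]
stop 0.65 [ 0.591 -0.3    0.061]
stop 0.41 [0.792 0.038 0.046]
stop_face 0.9 [ 0.59  -0.301  0.06 ]
cheek 0.15 [ 0.589 -0.301  0.064]
```

View pics/w1.png

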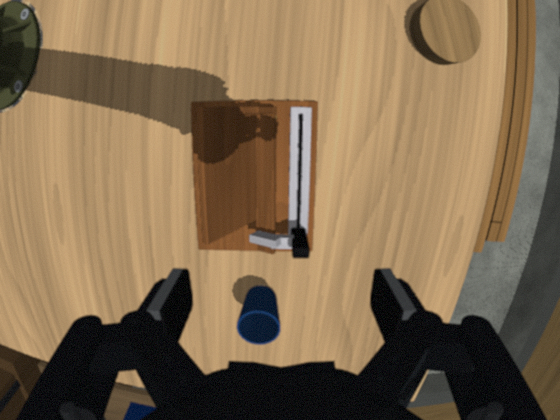

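The stand lies at pixels (192–318, 100–250), with the stop at its lower end: blade at (265,240), grip at (300,243). The cheek is at the upper end near (290,103). Next I fit the stand's pose to the depth data.

```bash
cat >> h.py <<'E'
def wcloud(d):
    z=d["z_map"]; v,u=np.indices(z.shape)
    a=(u-d["cx"])/d["fx"]; b=(v-d["cy"])/d["fy"]; th=np.hypot(a,b)
    k=np.tan(th)/np.maximum(th,1e-9)
    P=np.stack([a*k*z,b*k*z,z],-1)
    W=(P-np.ravel(d["tvec"]))@R.from_rotvec(np.ravel(d["rvec"])).as_matrix()
    W[(z==0)|(th>1.2)]=np.nan
    return W
E
python3 - <<'E'
from h import *
import pickle
ds=pickle.load(open("d1.pkl","rb")); ds["wrist"]=pickle.load(open("w1.pkl","rb"))
for n,d in ds.items():
    W=(wcloud if n=="wrist" else cloud)(d); im=d["image"].astype(float)
    ok=(abs(W[...,0]-.53)<.2)&(abs(W[...,1]+.2)<.2)&(W[...,2]<.14)
    p=W[ok]; c=im[ok]
    tb=p[(p[:,2]<.006)]; print(n,"table z",np.median(tb[:,2]).round(4),tb[:,2].std().round(4))
    # plane fit on board, iterative
    q=p[(p[:,2]>.055)&(p[:,2]<.11)&(p[:,0]<.55)&(p[:,1]>-.25)&(p[:,1]<-.13)]
    nrm=np.array([.863,.063,.5]); o=np.dot(np.median(q,0),nrm)
    for i in range(8):
        q2=q[abs(q@nrm-o)<.006]; m=q2.mean(0); nrm=np.linalg.svd(q2-m)[2][2]; nrm*=np.sign(nrm[0]); o=m@nrm
    yaw=np.arctan2(nrm[1],nrm[0]); print("  n",nrm.round(3),"yaw",np.degrees(yaw).round(2),"tilt",np.degrees(np.arcsin(nrm[2])).round(2),len(q2),"resid",(q2@nrm-o).std().round(4))
    # seat line at z=.03: nx x+ny y = o-nz*.03 -> distance along stand x
    yaw0=np.radians(4.3)
    ex=np.array([np.cos(yaw0),np.sin(yaw0)]); ey=np.array([-ex[1],ex[0]])
    sx=p[:,:2]@ex; sy=p[:,:2]@ey; z=p[:,2]
    x0=np.median((q2[:,:2]@ex)+(q2[:,2]-.03)*np.tan(np.radians(30))); print("  seat sx",x0.round(4))
    on=abs((sx-x0)*np.cos(np.pi/6)+(z-.03)*.5)<.006
    t=sy[on&(z>.06)&(z<.12)]; print("  board sy",np.percentile(t,[0.5,2,98,99.5]).round(4),"(-70..100)")
    b=(abs(z-.012)<.004); t=sy[b&(sx>x0-.09)&(sx<x0+.08)]; print("  base sy",np.percentile(t,[.2,1,99,99.8]).round(4),"(-130..110)")
    t=sx[b&(sy>-.3)&(sy<-.1)]; print("  base sx",np.percentile(t,[.2,1,99,99.8]).round(4),"(-100..90)")
    g=(z>.08)&(sx>x0+.04); print("  grip",np.c_[sx,sy,z][g].mean(0).round(4),g.sum(),np.ptp(np.c_[sx,sy,z][g],0).round(4))
    ck=(z>.036)&(sx>x0+.005)&(sx<x0+.04); S=np.c_[sx-x0,sy,z][ck]
    print("  ledge/cheek/stop hist"); hh=np.histogram(S[:,1],np.arange(-.34,-.02,.01)); print([(round(b,2),k) for b,k in zip(hh[1],hh[0]) if k])
E
```

```text
scene table z -0.0003 0.2264
  n [0.862 0.063 0.503] yaw 4.16 tilt 30.19 495 resid 0.0024
  seat sx 0.5129
  board sy [-0.3199 -0.3168 -0.1519 -0.1499] (-70..100)
  base sy [-0.3811 -0.3755 -0.1399 -0.1387] (-130..110)
  base sx [0.4141 0.4175 0.605  0.6061] (-100..90)
  grip [ 0.5812 -0.3416  0.0897] 48 [0.0272 0.0231 0.0191]
  ledge/cheek/stop hist
[(np.float64(-0.34), np.int64(63)), (np.float64(-0.33), np.int64(7)), (np.float64(-0.32), np.int64(7)), (np.float64(-0.31), np.int64(7)), (np.float64(-0.3), np.int64(7)), (np.float64(-0.29), np.int64(9)), (np.float64(-0.28), np.int64(9)), (np.float64(-0.27), np.int64(6)), (np.float64(-0.26), np.int64(8)), (np.float64(-0.25), np.int64(9)), (np.float64(-0.24), np.int64(9)), (np.float64(-0.23), np.int64(11)), (np.float64(-0.22), np.int64(9)), (np.float64(-0.21), np.int64(8)), (np.float64(-0.2), np.int64(7)), (np.float64(-0.19), np.int64(12)), (np.float64(-0.18), np.int64(8)), (np.float64(-0.17), np.int64(7)), (np.float64(-0.16), np.int64(55)), (np.float64(-0.15), np.int64(4))]
top table z 0.0001 0.0031
  n [0.86  0.056 0.507] yaw 3.76 tilt 
[... 1270 characters left out ...]
83 0.0167]
  ledge/cheek/stop hist
[(np.float64(-0.34), np.int64(275)), (np.float64(-0.33), np.int64(75)), (np.float64(-0.32), np.int64(76)), (np.float64(-0.31), np.int64(77)), (np.float64(-0.3), np.int64(77)), (np.float64(-0.29), np.int64(79)), (np.float64(-0.28), np.int64(83)), (np.float64(-0.27), np.int64(84)), (np.float64(-0.26), np.int64(85)), (np.float64(-0.25), np.int64(89)), (np.float64(-0.24), np.int64(95)), (np.float64(-0.23), np.int64(95)), (np.float64(-0.22), np.int64(93)), (np.float64(-0.21), np.int64(92)), (np.float64(-0.2), np.int64(95)), (np.float64(-0.19), np.int64(97)), (np.float64(-0.18), np.int64(92)), (np.float64(-0.17), np.int64(99)), (np.float64(-0.16), np.int64(130))]
```

```bash
python3 -m inch '[0.32,0,0,0,0,-0.011,0, 0.32,0,0,0,0,-0.011,0, 0.32,0,0,0,0,-0.011,0, 0.32,0,0,0,0,-0.011,0, 0.32,0,0,0,0,-0.011,0, 0.32,0,0,0,0,-0.011,0, 0.32,0,0,0,0,-0.011,0, 0.32,0,0,0,0,-0.011,0, 0.32,0,0,0,0,-0.011,0]'
python3 - <<'E'
from h import *
import pickle
d=get_image("wrist"); pickle.dump(d,open("w2.pkl","wb")); cv2.imwrite("pics/w2.png",d["image"][:,:,::-1])
o=get_obs(); print(o["tool_pos"],R.from_rotvec(o["orientation"]).as_matrix().round(3))
print([(r["p"],np.round(r["at"],3)) for r in spot_in(d,"baluster")])
W=wcloud(d)
m=(abs(W[...,0]-.533)<.05)&(abs(W[...,1]-.21)<.08)
for z0,z1 in((.14,.19),(.165,.19),(.06,.12)):
    p=W[m&(W[...,2]>z0)&(W[...,2]<z1)]
    rc=cv2.minAreaRect(p[:,:2].astype(np.float32)*1000); print(z0,len(p),rc,np.percentile(p[:,2],[50,90,99]),p.mean(0).round(4))
    if len(p)>10: q=p[:,:2]-p[:,:2].mean(0); v=np.linalg.svd(q)[2][0]; print(" yaw",np.degrees(np.arctan2(-v[0]*np.sign(v[1]),abs(v[1]))))
E
```

```text
time_s: 3.5
tool_pos: [0.5379, 0.1142, 0.3591]
orientation: [2.101, 2.335, -0.002]
contact_force: [-0.2, -1.0, -0.4]
gripper_width: 0.0854
gripper_force: 0.0
[0.53812409 0.11330522 0.35902215] [[-0.103  0.995 -0.   ]
 [ 0.995  0.103 -0.001]
 [-0.001 -0.    -1.   ]]
[(0.97, array([0.665, 0.202, 0.104])), (0.74, array([0.523, 0.32 , 0.062])), (0.65, array([0.529, 0.212, 0.178])), (0.15, array([ 0.522, -0.151,  0.017]))]
0.14 598 ((529.7129516601562, 210.87619018554688), (8.737834930419922, 58.260650634765625), 6.078181743621826) [0.17448688 0.17540971 0.17638524] [0.5297 0.2109 0.1745]
 yaw 6.076176202442305
0.165 598 ((529.7129516601562, 210.87619018554688), (8.737834930419922, 58.260650634765625), 6.078181743621826) [0.17448688 0.17540971 0.17638524] [0.5297 0.2109 0.1745]
 yaw 6.076176202442305
0.06 21 ((533.4075927734375, 176.15609741210938), (7.497039794921875, 2.9518136978149414), 6.388956546783447) [0.08859496 0.09130105 0.09210079] [0.5334 0.1762 0.0876]
 yaw -84.29835698264613
```

View pics/w2.png

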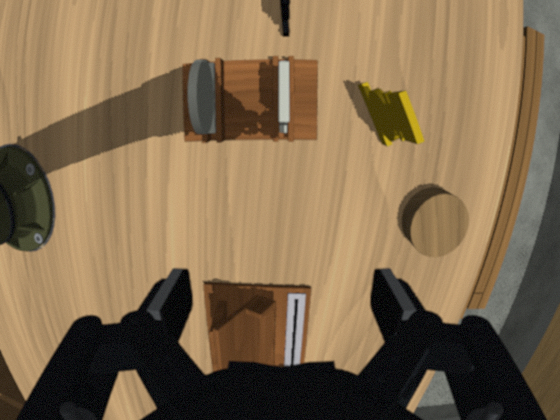

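The square head of the white baluster is at (284,93), at world about (0.531, 0.2105), top z 0.1745 (15+160 checks out), yaw 6°. The yellow one at (392,112) and the black one at (285,15) are clear of it. Now I grasp.

```bash
python3 -m inch '[0.05,0.003,0.03,0,0,0,0, 0.097,0.003,0.06,0,0,0,0, 0.097,0.003,0.1,0,0,0,0, 0.097,0.003,0.13,0,0,0,0, 0.097,0.003,0.16,0,0,0,0, 0.097,0.003,0.18,0,0,0,0, 0.097,0.003,0.2,0,0,0,0, 0.097,0.003,0.212,0,0,0,0, 0.097,0.003,0.212,0,0,0,0, 0.097,0.003,0.212,0,0,0,0]' && python3 -m inch '[0,0,0,0,0,0,0.6, 0,0,0,0,0,0,0.8, 0,0,0,0,0,0,1, 0,0,0,0,0,0,1, 0,0,0,0,0,0,1, 0,0,0,0,0,0,1, 0,0,0,0,0,0,1, 0,0,0,0,0,0,1, 0,0,0,0,0,0,1]' 60
```

```text
time_s: 4.6
tool_pos: [0.531, 0.2119, 0.1478]
orientation: [2.101, 2.335, 0.001]
contact_force: [-0.3, 0.5, 0.0]
gripper_width: 0.0851
gripper_force: 0.0
time_s: 5.5
tool_pos: [0.5305, 0.2128, 0.1475]
orientation: [2.099, 2.337, 0.001]
contact_force: [0.4, 0.6, 2.9]
gripper_width: 0.0089
gripper_force: 59.0
```

```bash
python3 -m inch '[0,0,-0.008,0,0,0,1, 0,0,-0.02,0,0,0,1, 0,0,-0.035,0,0,0,1, 0,0,-0.055,0,0,0,1, 0,0,-0.08,0,0,0,1, 0,0,-0.11,0,0,0,1, 0,0,-0.14,0,0,0,1, 0,0,-0.16,0,0,0,1, 0,0,-0.17,0,0,0,1, 0,0,-0.17,0,0,0,1]'
python3 - <<'E'
from h import *
d=get_image("wrist"); o=get_obs(); T=np.array(o["tool_pos"]); M=R.from_rotvec(o["orientation"]).as_matrix()
print(T,M.round(3),o["joint_positions"],o["gripper_width"])
t=get_image("scene"); 
a=cv2.resize(t["image"][150:310,280:430],None,fx=3,fy=3,interpolation=cv2.INTER_CUBIC)
cv2.imwrite("pics/lift.png",np.hstack([cv2.resize(d["image"],(400,300)),cv2.resize(a,(281,300))])[:,:,::-1])
W=cloud(t); br=t["image"].sum(-1)
m=(abs(W[...,0]-.53)<.04)&(abs(W[...,1]-.21)<.08)&(W[...,2]>.12)&(br>380); p=W[m]; print(len(p),p.min(0),p.max(0))
for k in range(4):
    q=p[(p[:,2]>.16+.04*k)&(p[:,2]<.2+.04*k)]
    if len(q)>5: print(q[:,2].mean().round(3),np.median(q,0).round(4),np.percentile(q[:,1],[1,99]).round(4))
# target: tool pose
yaw=np.radians(4.13); Rz=R.from_euler("z",yaw).as_matrix(); O=np.array([.5305,-.2123,0])
b=Rz@R.from_euler("y",-30,degrees=True).as_matrix()  # pattern axes in world
Mt=np.c_[b[:,1],b[:,0],-b[:,2]]
rot=R.from_matrix(M.T@Mt).as_rotvec()/np.pi
for off,up in((.02,.06),(.02,.01),(0,0)):
    org=O+Rz@np.array([.004,.035,.0325])+b[:,0]*off+b[:,2]*up
    tcp=org+b[:,2]*(.1475-.015)
    print(tcp.round(4),"tool shift",(M.T@(tcp-T)).round(4),"rot",rot.round(4))
E
```

```text
time_s: 6.5
tool_pos: [0.5308, 0.2131, 0.3192]
orientation: [2.098, 2.336, 0.004]
contact_force: [-0.3, -0.3, -2.0]
gripper_width: 0.0096
gripper_force: 58.5
[0.5303113  0.21273623 0.31760048] [[-0.107  0.994  0.001]
 [ 0.994  0.107 -0.   ]
 [-0.     0.001 -1.   ]] [ 0.2854845   0.20251522 -0.82604471  1.5047892   0.14918364  1.4987483
 -0.43370778] 0.009464498663404004
77 [0.52047393 0.16166051 0.18573703] [0.54209438 0.2607234  0.32235604]
0.215 [0.5348 0.1794 0.2147] [0.1627 0.2604]
0.263 [0.5347 0.1908 0.27  ] [0.1728 0.2431]
0.3 [0.5373 0.1854 0.2974] [0.1794 0.2419]
[ 0.4532 -0.1828  0.2092] tool shift [-0.385  -0.1191  0.1083] rot [-0.1664 -0.0029  0.011 ]
[ 0.4782 -0.181   0.1659] tool shift [-0.3859 -0.0941  0.1517] rot [-0.1664 -0.0029  0.011 ]
[ 0.4659 -0.1819  0.1472] tool shift [-0.3854 -0.1064  0.1703] rot [-0.1664 -0.0029  0.011 ]
```

View pics/lift.png

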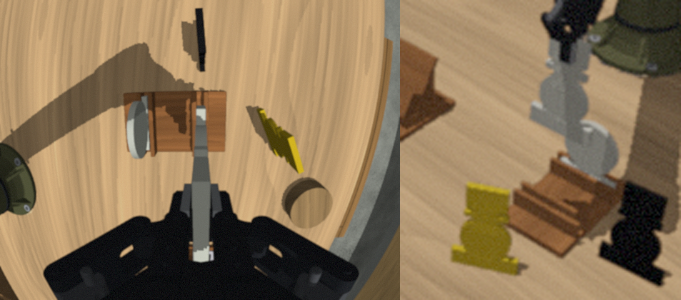

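The baluster hangs upright in the jaws (wrist view (200,170), scene crop (570,100)). The round pattern is still in its slot. Now I carry it over to the stand while tilting it.

```bash
python3 -m inch '[-0.04,-0.01,0,-0.015,0,0.001,1, -0.085,-0.03,0,-0.03,0,0.003,1, -0.13,-0.04,0,-0.05,-0.001,0.004,1, -0.175,-0.05,0,-0.07,-0.001,0.006,1, -0.22,-0.07,0.01,-0.09,-0.001,0.007,1, -0.265,-0.08,0.02,-0.11,-0.002,0.008,1, -0.31,-0.095,0.04,-0.13,-0.002,0.01,1, -0.345,-0.105,0.06,-0.15,-0.003,0.011,1, -0.37,-0.11,0.075,-0.1664,-0.003,0.011,1, -0.385,-0.112,0.081,-0.1664,-0.003,0.011,1, -0.385,-0.112,0.081,-0.1664,-0.003,0.011,1, -0.385,-0.112,0.081,-0.1664,-0.003,0.011,1]'
cat > tgt.py <<'E'
from h import *
def run():
    o=get_obs(); T=np.array(o["tool_pos"]); M=R.from_rotvec(o["orientation"]).as_matrix()
    yaw=np.radians(4.13); Rz=R.from_euler("z",yaw).as_matrix(); O=np.array([.5305,-.2123,0])
    b=Rz@R.from_euler("y",-30,degrees=True).as_matrix(); Mt=np.c_[b[:,1],b[:,0],-b[:,2]]
    print(o["time_s"],T,"rot err",(R.from_matrix(M.T@Mt).as_rotvec()/np.pi).round(4),"pattern z", np.round(M[:,2],3),o["contact_force"],o["gripper_width"])
    for off,up in((.015,.01),(0,0)):
        tcp=O+Rz@np.array([.004,.036,.0325])+b@np.array([off,0,up+.1325])
        print(off,up,"tool shift",(M.T@(tcp-T)).round(4))
if __name__=="__main__": run()
E
python3 tgt.py
python3 - <<'E'
from h import *
t=get_image("scene"); d=get_image("wrist")
a=cv2.resize(t["image"][110:230,200:320],(300,300),interpolation=cv2.INTER_CUBIC)
cv2.imwrite("pics/over.png",np.hstack([cv2.resize(d["image"],(400,300)),a])[:,:,::-1])
E
```

```text
time_s: 7.8
tool_pos: [0.4625, -0.1837, 0.234]
orientation: [1.868, 2.006, 0.536]
contact_force: [0.0, -0.2, -0.9]
gripper_width: 0.0091
gripper_force: 59.6
7.8 [ 0.46250031 -0.1836684   0.2339696 ] rot err [-0.0015 -0.001  -0.0004] pattern z [ 0.494  0.039 -0.868] [ 0.02367802 -0.16176948 -0.9082116 ] 0.009133002268416734
0.015 0.01 tool shift [ 0.0023 -0.025   0.067 ]
0 0 tool shift [ 0.0023 -0.04    0.0771]
```

View pics/over.png

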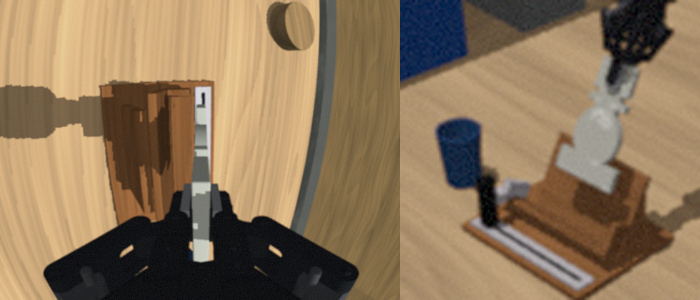

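The baluster is tilted parallel to the back board, its foot above the ledge (scene crop (585,170)), with the stop away to the left. Now I lower it.

```bash
python3 -m inch '[0,-0.008,0.02,-0.001,-0.001,0,1, 0.001,-0.016,0.04,-0.0015,-0.001,0,1, 0.002,-0.025,0.055,-0.0015,-0.001,0,1, 0.002,-0.028,0.064,-0.0015,-0.001,0,1, 0.002,-0.03,0.069,-0.0015,-0.001,0,1, 0.002,-0.03,0.072,-0.0015,-0.001,0,1, 0.002,-0.03,0.074,-0.0015,-0.001,0,1, 0.002,-0.03,0.074,-0.0015,-0.001,0,1]'; python3 tgt.py
python3 - <<'E'
from h import *
t=get_image("scene"); W=cloud(t); br=t["image"].sum(-1)
yaw=np.radians(4.13); S=(W-np.array([.5305,-.2123,0]))@R.from_euler("z",yaw).as_matrix()
# slope frame: along slope s, off normal n from seat
s=(S[...,0])*-.5+(S[...,2]-.03)*.866; n=S[...,0]*.866+(S[...,2]-.03)*.5
m=(br>380)&(s>0)&(s<.17)&(n>-.01)&(n<.06)&(abs(S[...,1]-.03)<.08)
for a,b in((0,.03),(.04,.08),(.08,.12)):
    q=m&(s>a)&(s<b); print(a,q.sum(),"n",np.percentile(n[q],[10,50,90]).round(4),"y",np.percentile(S[...,1][q],[1,99]).round(4),"smin",s[q].min().round(4))
E
```

```text
time_s: 8.7
tool_pos: [0.4743, -0.1814, 0.1566]
orientation: [1.861, 2.0, 0.537]
contact_force: [-0.1, 0.7, -1.1]
gripper_width: 0.0092
gripper_force: 59.6
8.7 [ 0.47428125 -0.18137987  0.15664633] rot err [0.0009 0.0006 0.0001] pattern z [ 0.501  0.034 -0.865] [-0.07117743  0.68058092 -1.14121285] 0.009211716715326756
0.015 0.01 tool shift [ 0.0011  0.003  -0.0061]
0 0 tool shift [ 0.0011 -0.012   0.0039]
0 170 n [0.0184 0.0214 0.0249] y [-0.0218  0.0823] smin 0.0029
0.04 196 n [0.0185 0.0214 0.0245] y [-0.002   0.0698] smin 0.0401
0.08 160 n [0.0177 0.0209 0.024 ] y [0.0014 0.067 ] smin 0.0801
```

```bash
python3 -m inch '[0,-0.003,0.001,0,0,0,1, 0,-0.006,0.002,0,0,0,1, 0,-0.008,0.003,0,0,0,1, 0,-0.008,0.003,0,0,0,1]'; python3 -m inch '[0,0,0.001,0,0,0,1, 0,0,0.001,0,0,0,1]';  python3 -m inch '[0,0,0.001,0,0,0,1, 0,0,0.001,0,0,0,1]'; python3 tgt.py
```

```text
time_s: 9.15
tool_pos: [0.4678, -0.1816, 0.1489]
orientation: [1.863, 2.0, 0.537]
contact_force: [-0.1, 0.5, -2.3]
gripper_width: 0.0091
gripper_force: 59.7
time_s: 9.35
tool_pos: [0.4689, -0.1816, 0.1489]
orientation: [1.862, 2.0, 0.537]
contact_force: [-3.7, 1.2, 2.1]
gripper_width: 0.0091
gripper_force: 60.4
time_s: 9.55
tool_pos: [0.4693, -0.1814, 0.149]
orientation: [1.861, 2.001, 0.538]
contact_force: [-11.6, 3.8, 11.6]
gripper_width: 0.0097
gripper_force: 62.5
9.55 [ 0.4693095  -0.18140324  0.14899377] rot err [0.0008 0.0002 0.0001] pattern z [ 0.501  0.036 -0.865] [-11.64559668   3.84366551  11.61296975] 0.009674071851541458
0.015 0.01 tool shift [ 0.0008  0.0112 -0.0102]
0 0 tool shift [ 0.0008 -0.0039 -0.0002]
```

Ledge contact. I ease off 1.5 mm and move back toward the board.

```bash
python3 -m inch '[0,0,-0.0015,0,0,0,1, 0,-0.001,-0.0015,0,0,0,1, 0,-0.002,-0.0015,0,0,0,1, 0,-0.002,-0.0015,0,0,0,1]'; python3 -m inch '[0,-0.001,0,0,0,0,1, 0,-0.001,0,0,0,0,1]'; python3 -m inch '[0,-0.001,0,0,0,0,1, 0,-0.001,0,0,0,0,1]'; python3 tgt.py
```

```text
time_s: 9.95
tool_pos: [0.4668, -0.1818, 0.1478]
orientation: [1.862, 2.0, 0.537]
contact_force: [-0.8, -0.7, -1.5]
gripper_width: 0.0095
gripper_force: 59.7
time_s: 10.15
tool_pos: [0.4662, -0.1818, 0.1475]
orientation: [1.862, 2.0, 0.537]
contact_force: [2.3, 0.1, -2.7]
gripper_width: 0.0095
gripper_force: 59.6
time_s: 10.35
tool_pos: [0.466, -0.1819, 0.1477]
orientation: [1.86, 1.999, 0.538]
contact_force: [4.7, -0.0, -2.2]
gripper_width: 0.009
gripper_force: 59.5
10.35 [ 0.46602421 -0.18192148  0.14769525] rot err [0.0012 0.0006 0.    ] pattern z [ 0.502  0.034 -0.864] [ 4.66071183 -0.01829871 -2.17692563] 0.008981991620216668
0.015 0.01 tool shift [ 0.001   0.0147 -0.0096]
0 0 tool shift [ 0.0011 -0.0003  0.0003]
```

Board contact at about 4 N, at the expected seat. I close the last half millimetre to the ledge and release gently.

```bash
python3 -m inch '[0,0.0005,0.0006,0,0,0,1, 0,0.0005,0.0006,0,0,0,1, 0,0.0005,0.0006,0,0,0,1]' 20; python3 -m inch '[0,0,0,0,0,0,0.87, 0,0,0,0,0,0,0.85, 0,0,0,0,0,0,0.82, 0,0,0,0,0,0,0.79, 0,0,0,0,0,0,0.75, 0,0,0,0,0,0,0.7, 0,0,0,0,0,0,0.65, 0,0,0,0,0,0,0.65, 0,0,0,0,0,0,0.65]'
cat > chk.py <<'E'
from h import *
t=get_image("scene"); W=cloud(t); br=t["image"].sum(-1)
S=(W-np.array([.5305,-.2123,0]))@R.from_euler("z",np.radians(4.13)).as_matrix()
s=(S[...,0])*-.5+(S[...,2]-.03)*.866; n=S[...,0]*.866+(S[...,2]-.03)*.5
m=(br>380)&(s>0)&(s<.17)&(n>-.01)&(n<.06)&(abs(S[...,1]-.03)<.08)
for a,b in((0,.03),(.04,.08),(.08,.12),(.12,.16)):
    q=m&(s>a)&(s<b); print(a,q.sum(),"n",np.percentile(n[q],[10,50,90]).round(4),"y",np.percentile(S[...,1][q],[1,99]).round(4))
E
python3 chk.py
```

```text
time_s: 10.65
tool_pos: [0.4663, -0.1819, 0.1474]
orientation: [1.861, 1.999, 0.538]
contact_force: [-0.4, 2.6, 4.1]
gripper_width: 0.0091
gripper_force: 60.4
time_s: 11.55
tool_pos: [0.4659, -0.1818, 0.1467]
orientation: [1.862, 2.0, 0.537]
contact_force: [-0.6, 0.5, -0.2]
gripper_width: 0.0297
gripper_force: 0.0
0 177 n [0.007 0.01  0.013] y [-0.013   0.0744]
0.04 197 n [0.0067 0.0096 0.013 ] y [-0.0042  0.0702]
0.08 129 n [0.0051 0.0098 0.0129] y [-0.0001  0.0651]
0.12 38 n [0.0071 0.0096 0.0131] y [0.0041 0.0659]
```

The front face is 10 mm off the board plane all the way up, so it lies flat and is released. I retreat along the tool axis.

```bash
python3 -m inch '[0,0,-0.01,0,0,0,0.65, 0,0,-0.025,0,0,0,0.65, 0,0,-0.045,0,0,0,0.65, 0,0,-0.065,0,0,0,0.65, 0,0,-0.085,0,0,0,0.65, 0,0,-0.1,0,0,0,0.65, 0,0,-0.1,0,0,0,0.65]'; python3 chk.py
python3 - <<'E'
from h import *
import pickle
o=get_obs(); T=np.array(o["tool_pos"]); M=R.from_rotvec(o["orientation"]).as_matrix()
d=get_image("wrist"); pickle.dump(d,open("w3.pkl","wb"));W=wcloud(d)
Rz=R.from_euler("z",4.13,degrees=True).as_matrix(); O=np.array([.5305,-.2123,0])
S=(W-O)@Rz; g=(abs(S[...,0]-.065)<.025)&(abs(S[...,1]+.09)<.03)&(S[...,2]>.08)&(S[...,2]<.11); p=S[g]; print("grip",len(p),p.mean(0) if len(p) else "",np.ptp(p,0) if len(p) else "")
t=get_image("scene"); P=(cloud(t)-O)@Rz; g=(abs(P[...,0]-.065)<.025)&(abs(P[...,1]+.09)<.03)&(P[...,2]>.088)&(P[...,2]<.11); print(P[g].mean(0))
Mt=np.c_[Rz[:,1],Rz[:,0],[0,0,-1]]; print(T,"rot",(R.from_matrix(M.T@Mt).as_rotvec()/np.pi).round(4))
for z in(.22,.084):
    tcp=O+Rz@np.array([.0645,-.0915,z]); print(z,tcp,(M.T@(tcp-T)).round(4))
E
```

```text
time_s: 12.3
tool_pos: [0.4336, -0.1934, 0.2026]
orientation: [1.904, 2.031, 0.548]
contact_force: [0.1, -0.9, 0.3]
gripper_width: 0.0298
gripper_force: 0.0
0 176 n [0.0068 0.0101 0.0133] y [-0.0185  0.0744]
0.04 202 n [0.0063 0.0097 0.0126] y [-0.0037  0.0719]
0.08 143 n [0.0063 0.0098 0.0127] y [0.0022 0.0644]
0.12 173 n [0.0063 0.0097 0.0126] y [0.0058 0.0642]
grip 243 [ 0.06552878 -0.08872677  0.09098815] [0.02298424 0.0188954  0.01588233]
[ 0.06745096 -0.090232    0.09436135]
[ 0.43377918 -0.19287356  0.2024976 ] rot [ 0.1564 -0.0122 -0.0022]
0.22 [ 0.60142231 -0.29891712  0.22      ] [-0.1175  0.1508  0.0557]
0.084 [ 0.60142231 -0.29891712  0.084     ] [-0.1227  0.0867  0.1755]
```

```bash
python3 -m inch '[-0.02,0.03,0,0.04,-0.003,0,0.55, -0.04,0.06,0,0.075,-0.006,-0.001,0.5, -0.06,0.09,0.002,0.1,-0.008,-0.001,0.45, -0.09,0.12,0.03,0.13,-0.01,-0.002,0.45, -0.1175,0.151,0.056,0.1564,-0.012,-0.002,0.45, -0.1175,0.151,0.056,0.1564,-0.012,-0.002,0.45, -0.1175,0.151,0.056,0.1564,-0.012,-0.002,0.45, -0.1175,0.151,0.056,0.1564,-0.012,-0.002,0.45]'
cat > g.py <<'E'
from h import *
o=get_obs(); T=np.array(o["tool_pos"]); M=R.from_rotvec(o["orientation"]).as_matrix()
Rz=R.from_euler("z",4.13,degrees=True).as_matrix(); O=np.array([.5305,-.2123,0])
Mt=np.c_[Rz[:,1],Rz[:,0],[0,0,-1]]; print(T,"rot",(R.from_matrix(M.T@Mt).as_rotvec()/np.pi).round(4),o["gripper_width"])
tcp=O+Rz@np.array([.0655,-.090,.086]); print("tcp in stand",((T-O)@Rz).round(4),"shift",(M.T@(tcp-T)).round(4))
E
python3 g.py
python3 - <<'E'
from h import *
t=get_image("scene"); cv2.imwrite("pics/sg.png",cv2.resize(t["image"][110:230,190:320],(650,600),interpolation=cv2.INTER_CUBIC)[:,:,::-1])
E
```

```text
time_s: 13.25
tool_pos: [0.6036, -0.2937, 0.22]
orientation: [-2.131, -2.308, -0.001]
contact_force: [-0.0, 0.2, 0.3]
gripper_width: 0.0472
gripper_force: 0.0
[ 0.60362776 -0.29370951  0.21999974] rot [ 0.0001 -0.0002  0.0024] 0.04717220307604515
tcp in stand [ 0.0671 -0.0865  0.22  ] shift [-0.0036 -0.0016  0.134 ]
```

View pics/sg.png

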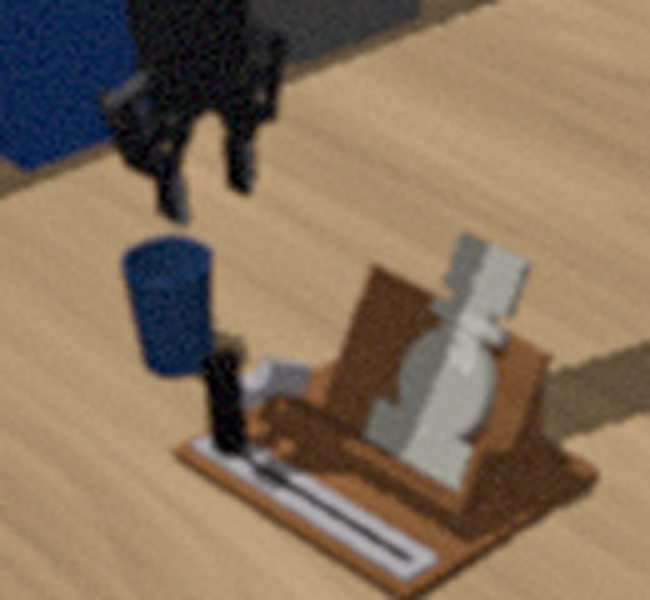

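The baluster lies flat on the back board, foot on the ledge (450,420), and the black grip is free at (225,400). Next I take the grip.

```bash
python3 -m inch '[-0.004,-0.002,0.03,0,0,0.002,0.45, -0.004,-0.002,0.06,0,0,0.002,0.45, -0.004,-0.002,0.09,0,0,0.002,0.45, -0.004,-0.002,0.115,0,0,0.002,0.45, -0.004,-0.002,0.128,0,0,0.002,0.45, -0.004,-0.002,0.134,0,0,0.002,0.45, -0.004,-0.002,0.134,0,0,0.002,0.45]' && python3 -m inch '[0,0,0,0,0,0,0.65, 0,0,0,0,0,0,0.8, 0,0,0,0,0,0,1, 0,0,0,0,0,0,1, 0,0,0,0,0,0,1, 0,0,0,0,0,0,1]' 20; python3 g.py
```

```text
time_s: 14.0
tool_pos: [0.6013, -0.3004, 0.0875]
orientation: [2.141, 2.296, 0.002]
contact_force: [0.5, -0.4, 0.7]
gripper_width: 0.0471
gripper_force: 0.0
time_s: 14.6
tool_pos: [0.6025, -0.3003, 0.0876]
orientation: [2.141, 2.297, 0.004]
contact_force: [-0.5, 0.7, 6.6]
gripper_width: 0.0235
gripper_force: 23.7
[ 0.6025062  -0.30029282  0.0875671 ] rot [ 0.0008 -0.0002 -0.0006] 0.023486745886220024
tcp in stand [ 0.0655 -0.093   0.0876] shift [0.0029 0.     0.0016]
```

```bash
python3 -m inch '[0.003,0,0,0,0,0,1, 0.008,0,0,0,0,0,1, 0.014,0,0,0,0,0,1, 0.02,0,0,0,0,0,1, 0.026,0,0,0,0,0,1, 0.032,0,0,0,0,0,1, 0.038,0,0,0,0,0,1, 0.044,0,0,0,0,0,1, 0.05,0,0,0,0,0,1, 0.054,0,0,0,0,0,1, 0.056,0,0,0,0,0,1, 0.056,0,0,0,0,0,1]' 40; python3 g.py
python3 -m inch '[0.001,0,0,0,0,0,1, 0.002,0,0,0,0,0,1, 0.003,0,0,0,0,0,1, 0.004,0,0,0,0,0,1, 0.005,0,0,0,0,0,1, 0.006,0,0,0,0,0,1, 0.006,0,0,0,0,0,1]'; python3 g.py; python3 chk.py
```

```text
time_s: 15.8
tool_pos: [0.5984, -0.2447, 0.0876]
orientation: [2.141, 2.297, 0.003]
contact_force: [-1.8, -0.4, 7.9]
gripper_width: 0.0228
gripper_force: 43.0
[ 0.59844594 -0.24469828  0.08762248] rot [ 0.0007 -0.     -0.0007] 0.022845934087447846
tcp in stand [ 0.0654 -0.0372  0.0876] shift [-0.0528  0.0002  0.0016]
time_s: 16.5
tool_pos: [0.598, -0.2393, 0.0876]
orientation: [2.142, 2.296, 0.002]
contact_force: [-2.2, -1.3, 7.2]
gripper_width: 0.0228
gripper_force: 43.0
[ 0.59802307 -0.23931848  0.08762726] rot [ 0.0008  0.0002 -0.0008] 0.022751871703938466
tcp in stand [ 0.0654 -0.0318  0.0876] shift [-0.0582  0.0002  0.0017]
0 10 n [0.0062 0.0094 0.0125] y [0.068  0.0759]Traceback (most recent call last):
  File "chk.py", line 7, in <module>
    q=m&(s>a)&(s<b); print(a,q.sum(),"n",np.percentile(n[q],[10,50,90]).round(4),"y",np.percentile(S[...,1][q],[1,99]).round(4))
                                         ~~~~~~~~~~~~~^^^^^^^^^^^^^^^^^
    return _quantile_unchecked(
        a, q, axis, out, overwrite_input, method, keepdims, weights)
    return _ureduce(a,
                    func=_quantile_ureduce_func,
    ...<5 lines>...
                    overwrite_input=overwrite_input,
                    method=method)
    r = func(a, **kwargs)
    result = _quantile(arr,
                       quantiles=q,
    ...<2 lines>...
                       out=out,
                       weights=wgt)
    slices_having_nans = np.isnan(arr[-1, ...])
                                  ~~~^^^^^^^^^
IndexError: index -1 is out of bounds for axis 0 with size 0
```

```bash
for i in 1; do python3 -m inch '[0.001,0,0,0,0,0,1, 0.002,0,0,0,0,0,1, 0.003,0,0,0,0,0,1, 0.003,0,0,0,0,0,1]'|grep -E "pos|contact"; python3 -m inch '[0.001,0,0,0,0,0,1, 0.002,0,0,0,0,0,1, 0.002,0,0,0,0,0,1]'|grep -E "pos|contact";python3 -m inch '[0.001,0,0,0,0,0,1, 0.001,0,0,0,0,0,1]'|grep -E "pos|contact";python3 -m inch '[0.001,0,0,0,0,0,1, 0.001,0,0,0,0,0,1]'|grep -E "pos|contact"; done
```

```text
tool_pos: [0.5978, -0.2363, 0.0876]
contact_force: [-1.4, -1.2, 6.3]
tool_pos: [0.5977, -0.2343, 0.0876]
contact_force: [-1.9, -1.5, 7.4]
tool_pos: [0.5976, -0.2334, 0.0876]
contact_force: [-1.8, -1.4, 6.5]
tool_pos: [0.5975, -0.2324, 0.0876]
contact_force: [-2.8, -1.4, 6.9]
```

```bash
python3 -m inch '[0.001,0,0,0,0,0,1, 0.001,0,0,0,0,0,1]'|grep -E "pos|contact"; python3 -m inch '[0.001,0,0,0,0,0,1, 0.001,0,0,0,0,0,1]'|grep -E "pos|contact";python3 -m inch '[0.001,0,0,0,0,0,1, 0.001,0,0,0,0,0,1]'|grep -E "pos|contact"
```

```text
tool_pos: [0.5975, -0.2315, 0.0876]
contact_force: [-2.1, -1.1, 6.5]
tool_pos: [0.5974, -0.231, 0.0876]
contact_force: [-1.3, -3.5, 6.7]
tool_pos: [0.5974, -0.2301, 0.0876]
contact_force: [-1.6, -2.5, 5.5]
```

Run:
```python
from h import *
t=get_image("scene"); W=cloud(t); br=t["image"].sum(-1)
S=(W-np.array([.5305,-.2123,0]))@R.from_euler("z",np.radians(4.13)).as_matrix()
s=(S[...,0])*-.5+(S[...,2]-.03)*.866; n=S[...,0]*.866+(S[...,2]-.03)*.5
m=(br>330)&(s>0)&(s<.17)&(n>-.01)&(n<.03)&(abs(S[...,1]-.03)<.09)
for a,b in((0,.03),(.05,.07),(.12,.16)):
    q=m&(s>a)&(s<b); print(a,q.sum(),S[...,1][q].min() if q.any() else 0,S[...,1][q].max() if q.any() else 0)
```

```text
0 6 -0.0029790237844276655 0.0478507869605551
0.05 2 0.00824736539210641 0.023550958822996213
0.12 34 0.006329480063688979 0.0684094835986194
```

The stop has met the foot and is now sliding the pattern toward the cheek. I keep going in 1 mm steps until the force climbs.

```bash
python3 -m inch '[0.001,0,0,0,0,0,1, 0.001,0,0,0,0,0,1]'|grep -E "pos|contact"; python3 -m inch '[0.001,0,0,0,0,0,1, 0.001,0,0,0,0,0,1]'|grep -E "pos|contact"
```

```text
tool_pos: [0.5973, -0.2291, 0.0876]
contact_force: [-1.2, -2.8, 6.0]
tool_pos: [0.5972, -0.2281, 0.0876]
contact_force: [-1.1, -1.2, 5.9]
```

```bash
python3 -m inch '[0.001,0,0,0,0,0,1, 0.001,0,0,0,0,0,1]'|grep -E "pos|contact"
```

```text
tool_pos: [0.5971, -0.227, 0.0876]
contact_force: [-1.4, -2.6, 6.5]
```

```bash
python3 -m inch '[0.001,0,0,0,0,0,1, 0.001,0,0,0,0,0,1]'|grep -E "pos|contact"; python3 -m inch '[0.0007,0,0,0,0,0,1, 0.0007,0,0,0,0,0,1]'|grep -E "pos|contact"
```

```text
tool_pos: [0.5971, -0.2267, 0.0877]
contact_force: [0.0, -4.1, 5.4]
tool_pos: [0.5971, -0.2266, 0.0876]
contact_force: [0.2, -4.1, 5.0]
```

```bash
python3 -m inch '[0.0007,0,0,0,0,0,1, 0.0007,0,0,0,0,0,1]'|grep -E "pos|contact|time"
```

```text
time_s: 19.5
tool_pos: [0.5971, -0.2266, 0.0876]
contact_force: [0.6, -5.0, 5.6]
```

The stop has stalled, with force rising and no more travel, about where the 100 mm foot just fits. One more nudge, then I release and check.

```bash
python3 -m inch '[0.001,0,0,0,0,0,1, 0.001,0,0,0,0,0,1]'; python3 -m inch '[0,0,0,0,0,0,0.68, 0,0,0,0,0,0,0.6, 0,0,0,0,0,0,0.5, 0,0,0,0,0,0,0.5, 0,0,0,0,0,0,0.5]'; python3 -m inch '[0,0,-0.02,0,0,0,0.5, 0,0,-0.05,0,0,0,0.5, 0,0,-0.09,0,0,0,0.5, 0,0,-0.14,0,0,0,0.5, 0,0,-0.19,0,0,0,0.5, 0,0,-0.22,0,0,0,0.5, -0.05,0,-0.24,0,0,0,0.5, -0.1,0,-0.24,0,0,0,0.5, -0.1,0,-0.24,0,0,0,0.5, -0.1,0,-0.24,0,0,0,0.5]'; python3 chk.py
python3 - <<'E'
from h import *
Rz=R.from_euler("z",4.13,degrees=True).as_matrix(); O=np.array([.5305,-.2123,0])
d=get_image("wrist"); W=wcloud(d); S=(W-O)@Rz
g=(abs(S[...,0]-.065)<.025)&(S[...,2]>.085)&(S[...,2]<.11)&(abs(S[...,1])<.12); print("grip",S[g].mean(0) if g.any() else 0)
t=get_image("scene"); a=cv2.resize(t["image"][130:220,210:315],(350,300),interpolation=cv2.INTER_CUBIC)
cv2.imwrite("pics/fin.png",np.hstack([cv2.resize(d["image"],(400,300)),a])[:,:,::-1])
for k in("round_pattern","spray_can","bowl_blank","pencil_pot"): print(k,[np.round(r["at"],3) for r in spot_in(t,k)[:1]])
E
```

```text
time_s: 19.7
tool_pos: [0.5971, -0.2265, 0.0876]
orientation: [2.141, 2.291, -0.001]
contact_force: [-0.1, -6.8, 4.8]
gripper_width: 0.0228
gripper_force: 42.7
time_s: 20.2
tool_pos: [0.5959, -0.2212, 0.0855]
orientation: [-2.141, -2.297, -0.003]
contact_force: [0.3, 0.3, -0.3]
gripper_width: 0.0428
gripper_force: 0.0
time_s: 21.2
tool_pos: [0.6022, -0.3241, 0.3242]
orientation: [-2.145, -2.292, -0.003]
contact_force: [-0.4, 0.0, -1.1]
gripper_width: 0.0431
gripper_force: 0.0
0 193 n [0.0072 0.0106 0.0452] y [-0.0253  0.0767]
0.04 194 n [0.0069 0.0101 0.0132] y [0.0047 0.0775]
0.08 145 n [0.0061 0.01   0.0133] y [0.0126 0.0713]
0.12 171 n [0.0059 0.0097 0.0126] y [0.0096 0.0699]
grip [ 0.06502562 -0.02038169  0.09411405]
round_pattern [array([0.432, 0.205, 0.095])]
spray_can [array([0.504, 0.498, 0.104])]
bowl_blank [array([0.808, 0.066, 0.04 ])]
pencil_pot [array([ 0.56 , -0.42 ,  0.062])]
```

View pics/fin.png

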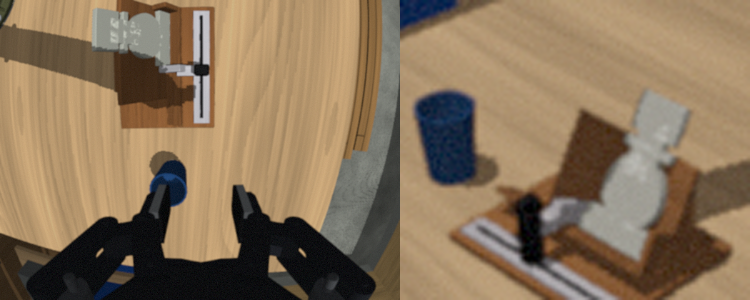

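The picture shows the pattern flat on the back board with the stop blade against its foot (scene crop (580,215)). The grip is at stand y −20 mm, which puts the joint at about 0.09, a snug fit. The other things have not moved.

```bash
python3 -c "from workcell import *; print(close_job())"
```

```text
the job is handed in; nothing more can be done
None
```

The white baluster is seated flat on the stand and released, the stop holds it snugly against the end cheek (joint at about 0.09), nothing else was moved, and the job is handed in at about 21 s.

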